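Unclip the vented cover of the dryer's air-intake box

ROBOT

A 7-joint arm with a two-finger parallel gripper is mounted at the origin on the work surface. World frame = base frame: x ahead of the robot, y to its left, z up, the work surface at z = 0. Lengths are in m, angles in rad, forces in N, time in s.
With the tool pointing down it reaches from about 0.4 to 0.85 m from the base axis. Payload 4.5 kg.
Tool frame: the origin (TCP) lies at the very end of the fingers, on their centre line; the grasp point (between the pads) lies 19 mm behind it; z points along the fingers, y is the line along which they close (so a half turn about z gives the same grasp; the last joint's range is limited). The gripper opens to 88 mm and grips with 3 to 60 N. Pads are 18 mm wide; open, the fingers measure 123 mm over their backs; the gripper's body (75 mm by 187 mm) begins 45 mm behind the grasp point.
Start: joints at [1.151, 0.689, -0.195, 1.565, 0.157, 0.902, -0.215], TCP at [0.274, -0.562, 0.239] pointing down, gripper open.
Joint ranges: [-3.01, 3.01], [-0.46, 2.08], [-1.47, 1.51], [0.13, 2.56], [-1, 4.14], [0.04, 2.09], [-2.66, 2.66]. Speed limits (rad/s): [2.57, 2.57, 3.14, 3.14, 3.14, 3.14, 3.14].

INTERFACE

Orientations are given as a unit quaternion [x, y, z, w].
In Python, from plant import r, optics gives the robot as it stands.
- The arm moves only by the tool servo_tool, never from a script. Its arguments are lists of equal length, an entry for each row: "translation": the shift along the tool's x, y, z in m, a list of three; "turn": the turn, a rotation vector about the tool's x, y, z in rad, a list of three. In form: {"translation": [[dx, dy, dz], ...], "turn": [[rx, ry, rz], ...]}. A call has 1 to 10 rows; each row shifts and turns the commanded pose from where the row before left it, along the tool's axes as they then stand; what a row does not reach is not made up. A row lasts 1/8 s, in which the tool goes at most 62.5 mm and 10.7 degrees, less where a joint would pass 70% of its speed; a pose out of reach is approached as far as the arm can. A call is refused whole if a number of a shift passes 0.0625 or a number of a turn 0.188, either way. A call with a gripper value outside its range is refused whole. "grip" is the opening, from 0 (shut) to 1 (fully open), set as the call begins (left out, the last holds). The fingers move at their own pace and stop on an object; "grip_force" is the grip in N (left out, the last holds). Time passes only in rows, so rows that do not move let the fingers close. It gives the time, the measured TCP pose, the force, the opening and the grip force at its end, in the units of the state.
- r.get_state(): the state, without advancing time (a new reading comes with each control period).
- optics.snapshot(name): name is "scene" or "top" or "wrist"; returns a dict with "img" (420x560x3 uint8, red, green, blue), "z_map" (420x560 float32, m along the optical axis (not along the pixel's ray), 0 where there is no reading), "mtx" (3x3 intrinsics, pixels), "k1" (the pictures are not rectified: a ray, as slopes to the right and down, at radius r is drawn at 1 + k1 r^2 times it, then the intrinsics apply), "R" (3x3) and "t" (3): a world point X has camera coordinates R X + t. Camera axes: x right, y down, z forward; pixel columns grow to the right and rows downward; lengths in m; the calibration is good to about 2 mm. A picture is of the moment at which its call begins.
- r.finish_job(): hands the job in; it is judged then, once.
The state is a dict: "clock": time; "q": joint angles; "qd": joint speeds; "joint_torque": joint torques, N m; "tool_pos": TCP position; "eef_rot": TCP orientation; "contact_force": force on the tool from outside, world axes, zero at the start; "moment": the same for the moment, N m; "opening": opening from 0.0 (shut) to 1.0 (fully open); "finger_force": force on a finger pad.
Only numpy, scipy, OpenCV 4.12 (cv2) and the standard library are available. Lean on these libraries where they do the work, as an engineer would, in place of code of your own. Each camera call takes 0.05 s, during which the arm holds its last target. There are 200 camera calls.

TASK

A filter of the conveyor dryer is due for a change: pinch the two snap tabs of the vented (slotted) cover towards each other to unclip it, lift it off the teal air-intake box, and set it down flat, tabs up, in the shallow parts tray, lowering it onto the tray's floor before letting go. Leave the plain cover beside it clipped in place.

Things in the scene. Friction and masses are not known exactly. Their poses are not given: they have to be found in the camera images.
- vent_cover: Vented cover, grey plastic, 0.15 kg, with 6 dark slots (plain cover: none), level in either bay of the teal box. Plate 96 (x) by 110 (y) by 5 mm; origin: centre of its underside, z up, starting 50 mm above the table. Two upright snap tabs, pads 36 mm wide (y), outer faces at x = -27 and 27 mm, from 7 to 43 mm above the underside: pinch them together along x, lift straight up and carry so.
- vent_tab (a joint): Inward travel (m) of the vented cover's tab at -x: 0 at rest, 0.010 at its stop; the +x tab is its mirror image. Spring 1.5 N at rest, 6.5 N at the stop; 20 to 40 N of grip holds both fully in, 34 mm over the outer faces. Let go, they spring back. At plate level each tab's 20 mm wide tongue reaches x = 56 mm and hooks 6 mm under a lip of the box; pressed 8 mm it is free.
- plain_cover: Plain cover without slots, else the same in size, tabs and frame; clipped in the box's other bay, 130 mm away along the covers' y. Leave it in place. The teal air-intake box is fixed, 136 mm (covers' x) by 280 mm (y); its rim stands 60 mm above the table, 10 mm above the covers' undersides. Covers have 2 mm of play sideways and 1.5 mm upward.
- parts_tray: Shallow black open tray, empty, fixed on the table: 200 (x) by 170 (y) by 28 mm outside, walls and floor 4 mm thick; origin at the centre of its underside. The freed cover, 112 mm (x, over the tongues) by 110 mm (y), fits in when roughly centred and square to the tray (within 0.3 rad).
Mind the look-alikes: they are no part of the job. What is shaped like the vent_cover but red is not meant.

How it is judged:
On the way, in this order (a step that is already met when the one before it is completed fails the run):
1. the vented cover's tabs are pinched in while it still lies in its bay (value of joint vent_tab above 0.006 m and distance of vent_cover from where it was at the start of the episode below 0.012 m and contact force between the fingers and vent_cover above 1 N), for 0.1 s.
2. the vented cover is lifted clear of the box, held by the fingers (height (world z) of vent_cover above 0.075 m and contact force between the fingers and vent_cover above 1 N), for 0.1 s.
3. the vented cover is lowered into the tray, its underside within 25 mm of the tray's floor, still held (z of vent_cover in the frame of parts_tray below 0.029 m and horizontal distance between vent_cover and parts_tray below 0.07 m and contact force between the fingers and vent_cover above 1 N), for 0.1 s.
At the end, for the whole second after the job is handed in: The vented cover lies flat in the tray, tabs up (tilt under 0.15 rad, underside within 8 mm of the tray's floor, origin within 70 mm of the tray's centre), at rest, tabs let go (sprung back), and the plain cover is within 10 mm of where it started (z of vent_cover in the frame of parts_tray below 0.012 m and horizontal distance between vent_cover and parts_tray below 0.07 m and angle between vent_cover's own z axis and vertical below 0.15 rad and linear speed of vent_cover below 0.02 m/s and distance of plain_cover from where it was at the start of the episode below 0.01 m and value of joint vent_tab below 0.004 m); the robot touches nothing.
It fails at once if the plain cover is shifted more than 10 mm or pulled out of its bay (distance of plain_cover from where it was at the start of the episode above 0.01 m).
It also fails if it takes over 38 s, if anything falls off the work surface, if the arm or the gripper's body presses on something with over 40 N, if the wrist force passes 120 N, or if a joint passes its speed limit or range.

## Working session

There is one attempt and no reset: what is moved stays moved. The work goes in short steps, Python scripts to look and compute and a tool call to move; the robot and the scene stay as the last step left them, time stands still between calls to the robot, and variables do not carry over. Pictures are saved under pics/ and viewed, at most 10 in all, crops included, and the job is handed in when it is done.

Besides the shell and the picture viewer there is one more tool, called after "Call:" as a command line: name --argument value ..., lists and objects as JSON in quotes. servo_tool: Moves the arm, as the interface text tells. Its arguments: {"type":"object","properties":{"translation":{"type":"array"},"turn":{"type":"array"},"grip":{"type":"number"},"grip_force":{"type":"number"}},"required":["translation","turn"]}

```bash
mkdir -p pics
cat > h.py <<'E'
import numpy as np, cv2
from plant import r, optics
def cloud(s):
    K=s["mtx"];h,w=s["z_map"].shape
    u,v=np.meshgrid(np.arange(w),np.arange(h))
    d=np.stack([(u-K[0,2])/K[0,0],(v-K[1,2])/K[1,1]],-1)
    p=d.copy()
    for _ in range(8): p=d/(1+s["k1"]*(p**2).sum(-1,keepdims=True))
    z=s["z_map"][...,None]
    X=np.concatenate([p*z,z],-1)
    W=(X-s["t"])@s["R"]
    W[s["z_map"]==0]=np.nan
    return W
E
python3 - <<'E'
from h import *
for n in("top","scene"):
    s=optics.snapshot(n); cv2.imwrite(f"pics/{n}0.png",s["img"][...,::-1]); np.savez(f"{n}0.npz",**s)
    print(n,s["k1"],s["mtx"].tolist(),(-s["R"].T@s["t"]))
st=r.get_state();print(st)
E
```

```text
top 0.04716888119699901 [[439.4179464177316, 0.0, 277.1821271719167], [0.0, 439.4179464177316, 218.98380268367055], [0.0, 0.0, 1.0]] [ 0.40908931 -0.01574926  1.1246559 ]
scene -0.10047935629733908 [[426.68848181992894, 0.0, 278.66058147450923], [0.0, 426.68848181992894, 207.4688727724344], [0.0, 0.0, 1.0]] [1.09303107 0.21661245 0.95036446]
{'clock': 0.1, 'q': array([ 1.15081623,  0.68990384, -0.19451496,  1.56619208,  0.15730549,
        0.90248751, -0.21506578]), 'qd': array([ 0.00047273, -0.00126189, -0.0002973 , -0.00338114,  0.00063601,
       -0.00028402,  0.00049267]), 'joint_torque': array([-2.63769063e-03, -5.28493953e+01, -1.27140820e+00, -1.53835863e+01,
       -5.26253390e-02,  1.92786349e-03,  4.03309070e-05]), 'tool_pos': array([ 0.27370096, -0.56128241,  0.23800055]), 'eef_rot': array([ 9.74358664e-01,  2.24999006e-01, -2.38042006e-04, -7.63876654e-04]), 'contact_force': array([ 0.62000472, -0.60898503, -0.73146767]), 'moment': array([-0.0074439 ,  0.0589677 ,  0.02817882]), 'finger_force': 0.0, 'opening': 0.9985826506589416}
```

View pics/top0.png

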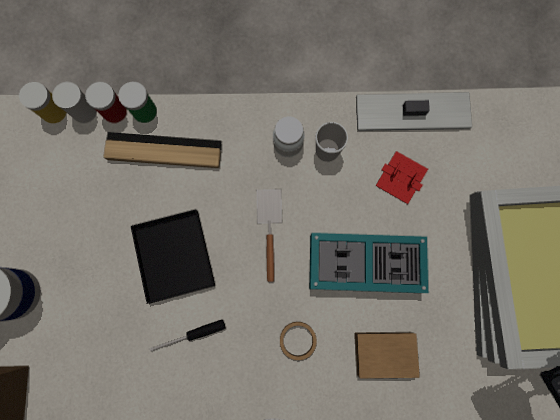

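View pics/scene0.png

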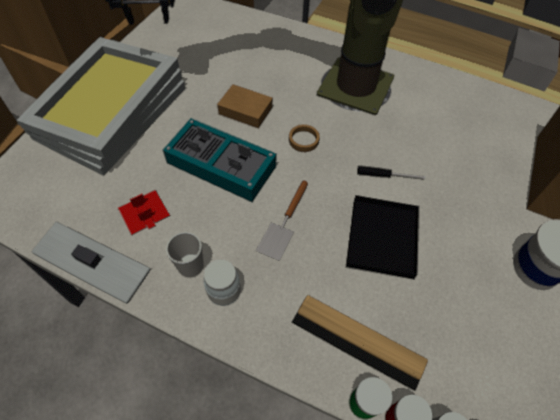

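Candidates in the top picture: the slotted grey cover at (397,263), the plain grey cover at (342,262) and a red look-alike at (403,178). I choose (397,263). The black tray is at (173,256). Next I'll measure and check the choice in a crop.

Run:
```python
from h import *
for n in ("top","scene"):
    s=dict(np.load(f"{n}0.npz")); W=cloud(s); im=s["img"]; hsv=cv2.cvtColor(im,cv2.COLOR_RGB2HSV)
    if n=="top":
        cv2.imwrite("pics/crop.png",cv2.resize(im[222:302,300:440][...,::-1],None,fx=5,fy=5,interpolation=cv2.INTER_CUBIC))
    teal=(hsv[...,0]>80)&(hsv[...,0]<100)&(hsv[...,1]>120)&(W[...,2]>.052)&(W[...,2]<.068)
    P=W[teal]; rc=cv2.minAreaRect(P[:,:2].astype(np.float32)); print(n,"box",rc,np.median(P[:,2]))
    c=np.array(rc[0])
    near=np.linalg.norm(W[...,:2]-c,axis=-1)<.16
    T=near&(W[...,2]>.08)&(W[...,2]<.11)
    k,l,stt,_=cv2.connectedComponentsWithStats(T.astype(np.uint8))
    for i in range(1,k):
        if stt[i,4]>8:
            Q=W[l==i]; print(" tab",stt[i].tolist(),Q.mean(0).round(4),Q.min(0).round(4),Q.max(0).round(4))
    # tray
    v=im.max(-1)
    m=(v<60)&(W[...,2]>-.003)&(W[...,2]<.035)&(W[...,0]>.2)&(W[...,0]<.6)&(W[...,1]>.08)&(W[...,1]<.4)
    k,l,stt,_=cv2.connectedComponentsWithStats(m.astype(np.uint8)); i=1+stt[1:,4].argmax()
    Q=W[l==i]; print(" tray all",cv2.minAreaRect(Q[:,:2].astype(np.float32)))
    R=Q[Q[:,2]>.02]; print(" rim",cv2.minAreaRect(R[:,:2].astype(np.float32)),len(R),np.percentile(Q[:,2],[5,50,95]))
```

```text
top box ((0.48092716932296753, -0.23203548789024353), (0.2790507972240448, 0.13442456722259521), 87.29105377197266) 0.059023593304659734
 tab [336, 249, 16, 3, 42] [ 0.5082 -0.1694  0.0889] [ 0.5056 -0.1859  0.0814] [ 0.5108 -0.1511  0.0956]
 tab [391, 251, 16, 3, 37] [ 0.5022 -0.2975  0.0897] [ 0.4998 -0.3132  0.0801] [ 0.5048 -0.2798  0.0963]
 tab [336, 271, 16, 2, 32] [ 0.4577 -0.1658  0.0906] [ 0.4562 -0.1833  0.08  ] [ 0.4591 -0.1486  0.0957]
 tab [391, 272, 17, 3, 34] [ 0.452  -0.2934  0.0906] [ 0.4502 -0.3118  0.0816] [ 0.4553 -0.2776  0.095 ]
 tray all ((0.5098804235458374, 0.2537277638912201), (0.20645591616630554, 0.17442339658737183), 13.84017562866211)
 rim ((0.5073210000991821, 0.2514405846595764), (0.1997585892677307, 0.17143338918685913), 13.618147850036621) 454 [0.0002215  0.00382449 0.02624275]
scene box ((0.48430684208869934, -0.23229984939098358), (0.2793434262275696, 0.13705700635910034), 87.65643310546875) 0.059124762287553284
 tab [197, 127, 12, 8, 43] [ 0.455  -0.2948  0.0879] [ 0.4496 -0.3141  0.08  ] [ 0.4578 -0.2787  0.0962]
 tab [187, 138, 12, 9, 49] [ 0.5044 -0.298   0.0889] [ 0.5006 -0.3156  0.0802] [ 0.5081 -0.2801  0.0953]
 tab [238, 143, 12, 9, 49] [ 0.4614 -0.1672  0.0882] [ 0.4552 -0.1845  0.0807] [ 0.4649 -0.1492  0.0948]
 tab [228, 156, 12, 9, 51] [ 0.5119 -0.1698  0.0885] [ 0.5085 -0.1869  0.0809] [ 0.5149 -0.1526  0.0949]
 tray all ((0.5099620223045349, 0.25024402141571045), (0.2014428973197937, 0.16850292682647705), 13.939760208129883)
 rim ((0.5101315975189209, 0.2501404285430908), (0.2003287672996521, 0.16843397915363312), 13.837748527526855) 384 [0.00047827 0.00361546 0.02495129]
```

View pics/crop.png

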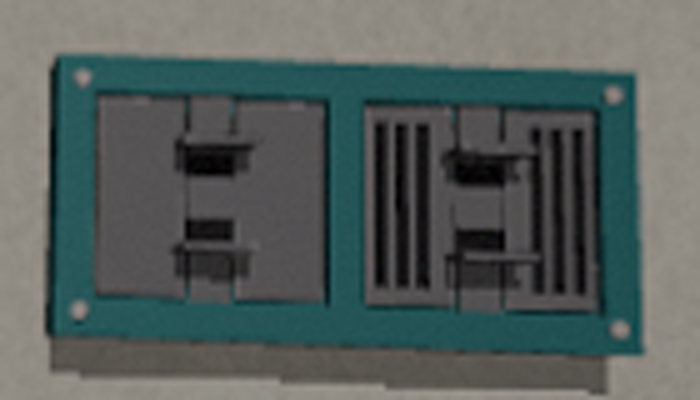

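The crop shows slots on the right-hand cover, at crop (410,200) and (560,210), and none on the left one, so the choice is confirmed. The vented cover's centre is about (0.479, -0.2965), yaw -0.045. The tray is at (0.509, 0.251), yaw 0.24. Before moving I'll check the height of the neighbouring stack.

Run:
```python
from h import *
for n in ("top","scene"):
    W=cloud(dict(np.load(f"{n}0.npz"))); m=(W[...,1]<-.4)&(W[...,1]>-.75)&(W[...,0]>.3)&(W[...,0]<.7)
    print(n,np.nanpercentile(W[m][:,2],[50,95,99.5]), W[m&(W[...,2]>.04)][:,1].max())
```

```text
top [0.07321275 0.10674148 0.10919831] -0.4906333131726776
scene [0.07315039 0.10783344 0.31878357] -0.48885547242400684
```

Call:
servo_tool --translation '[[0.0375,-0.0185,0],[0.0375,-0.0185,0],[0.0375,-0.0185,0],[0.0375,-0.0185,0],[0.0375,-0.0185,0],[0.0375,-0.0185,0],[0.0375,-0.0185,0],[0.0375,-0.0185,0]]' --turn '[[0,0,0],[0,0,0],[0,0,0],[0,0,0],[0,0,0],[0,0,0],[0,0,0],[0,0,0]]' --grip 1

```text
clock: 1.1
tool_pos: [0.4793, -0.2959, 0.2384]
eef_rot: [0.974, 0.225, -0.0, -0.0]
contact_force: [0.2, 1.0, -1.0]
opening: 1.0
finger_force: 0.0
```

Call:
servo_tool --translation '[[0,0,0],[0,0,0],[0,0,0],[0,0,0],[0,0,0],[0,0,0],[0,0,0],[0,0,0]]' --turn '[[0,0,-0.153],[0,0,-0.153],[0,0,-0.153],[0,0,-0.153],[0,0,-0.153],[0,0,-0.153],[0,0,-0.153],[0,0,0]]'

```text
clock: 2.1
tool_pos: [0.4784, -0.2972, 0.2383]
eef_rot: [0.724, 0.69, 0.0, -0.0]
contact_force: [-0.5, 0.2, -0.0]
opening: 1.0
finger_force: 0.0
```

Call:
servo_tool --translation '[[0,0,0.03],[0,0,0.03],[0,0,0.03],[0,0,0]]' --turn '[[0,0,0],[0,0,0],[0,0,0],[0,0,0]]'

```text
clock: 2.6
tool_pos: [0.4772, -0.2966, 0.147]
eef_rot: [0.724, 0.69, -0.001, -0.002]
contact_force: [-0.8, 0.2, 0.3]
opening: 1.001
finger_force: 0.0
```

Run:
```python
from h import *
s=optics.snapshot("wrist"); cv2.imwrite("pics/w1.png",s["img"][...,::-1]); W=cloud(s); np.savez("w1.npz",**s)
st=r.get_state(); print(st["tool_pos"],st["q"].round(2))
T=(W[...,2]>.075)&(W[...,2]<.1)&(np.linalg.norm(W[...,:2]-[.479,-.232],axis=-1)<.14)
k,l,stt,_=cv2.connectedComponentsWithStats(T.astype(np.uint8))
for i in range(1,k):
    if stt[i,4]>30:
        Q=W[l==i]; print(stt[i].tolist(),Q.mean(0).round(4),Q.min(0).round(4),Q.max(0).round(4),cv2.minAreaRect(Q[:,:2].astype(np.float32)))
```

```text
[ 0.47837902 -0.29693854  0.1483602 ] [ 0.71  0.76 -0.4   1.83  0.46  0.65 -0.02]
[230, 0, 12, 68, 669] [ 0.46   -0.169   0.0894] [ 0.4561 -0.1863  0.075 ] [ 0.4624 -0.1512  0.0942] ((0.45913437008857727, -0.16867384314537048), (0.035289861261844635, 0.005406647454947233), 87.2721939086914)
[311, 0, 13, 68, 680] [ 0.5096 -0.1714  0.0895] [ 0.5071 -0.1887  0.0752] [ 0.5137 -0.1533  0.0945] ((0.5103685259819031, -0.1711197942495346), (0.03534640371799469, 0.005366392899304628), 86.60186767578125)
[238, 204, 10, 52, 418] [ 0.4542 -0.2959  0.0892] [ 0.4501 -0.315   0.0751] [ 0.4566 -0.2796  0.094 ] ((0.45326751470565796, -0.29734426736831665), (0.035511717200279236, 0.005362512543797493), 87.46022033691406)
[306, 204, 10, 52, 414] [ 0.5034 -0.2982  0.0894] [ 0.501  -0.3173  0.0751] [ 0.5074 -0.2819  0.0945] ((0.5041903853416443, -0.2996554374694824), (0.0355454683303833, 0.005159986205399036), 87.16461944580078)
```

View pics/w1.png

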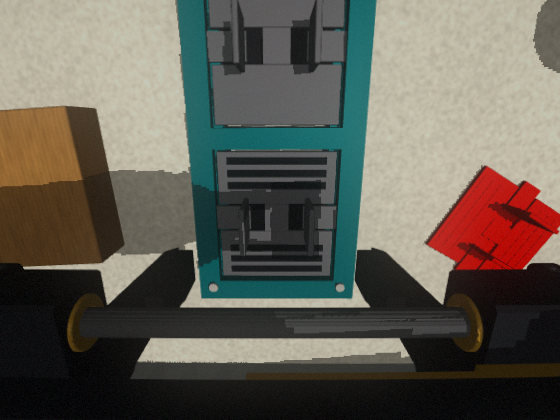

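The wrist view shows the slotted cover's tabs at (243,230) and (311,230), centred between the fingers, with the plain cover above at (275,50). Measured centre (0.4787, -0.2985), so I descend and pinch.

Call:
servo_tool --translation '[[-0.001,0,0.02],[0,0,0.02],[0,0,0.02],[0,0,0.02],[0,0,0],[0,0,0]]' --turn '[[0,0,0],[0,0,0],[0,0,0],[0,0,0],[0,0,0],[0,0,0]]'

```text
clock: 3.4
tool_pos: [0.4798, -0.2987, 0.0702]
eef_rot: [0.723, 0.69, 0.0, 0.001]
contact_force: [0.6, -0.3, 0.8]
opening: 1.001
finger_force: 0.0
```

Call:
servo_tool --translation '[[0,0,0],[0,0,0],[0,0,0],[0,0,0],[0,0,0],[0,0,0],[0,0,0],[0,0,0],[0,0,0],[0,0,0]]' --turn '[[0,0,0],[0,0,0],[0,0,0],[0,0,0],[0,0,0],[0,0,0],[0,0,0],[0,0,0],[0,0,0],[0,0,0]]' --grip 0 --grip_force 30

```text
clock: 4.65
tool_pos: [0.4785, -0.2983, 0.0692]
eef_rot: [0.723, 0.691, -0.0, -0.0]
contact_force: [-1.7, 0.5, 6.2]
opening: 0.369
finger_force: 30.0
```

Call:
servo_tool --translation '[[0,0,-0.005],[0,0,-0.005],[0,0,-0.01],[0,0,-0.01],[0,0,-0.02],[0,0,-0.03],[0,0,-0.03],[0,0,-0.03],[0,0,0],[0,0,0]]' --turn '[[0,0,0],[0,0,0],[0,0,0],[0,0,0],[0,0,0],[0,0,0],[0,0,0],[0,0,0],[0,0,0],[0,0,0]]'

```text
clock: 5.9
tool_pos: [0.478, -0.2981, 0.2082]
eef_rot: [0.723, 0.691, -0.0, -0.0]
contact_force: [-1.2, 0.2, -2.3]
opening: 0.369
finger_force: 30.0
```

Run:
```python
from h import *
s=optics.snapshot("wrist"); s2=optics.snapshot("scene")
cv2.imwrite("pics/w2.png",cv2.resize(np.hstack([s["img"],s2["img"]])[...,::-1],(800,300),interpolation=cv2.INTER_AREA))
W=cloud(s); 
T=(W[...,2]>.13)&(np.linalg.norm(W[...,:2]-[.479,-.2985],axis=-1)<.055)
h,e=np.histogram(W[T][:,2],20);print(h,e.round(3)); print(r.get_state()["tool_pos"])
```

```text
[13943  1389   168   351   472   535  1627   638   574   704   795   294
   293   468  2313  7599 13364  5735  8075 12689] [0.188 0.194 0.201 0.207 0.213 0.22  0.226 0.233 0.239 0.245 0.252 0.258
 0.264 0.271 0.277 0.283 0.29  0.296 0.302 0.309 0.315]
[ 0.47784864 -0.29795691  0.20759761]
```

View pics/w2.png

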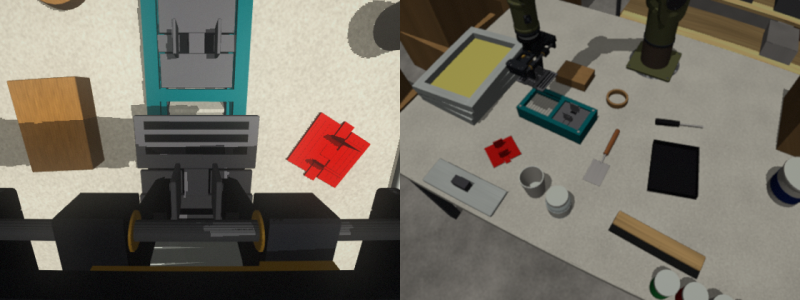

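The vented cover hangs freely from the fingers at (195,140) and the plain one is still in its bay at (195,40). Carrying it to the tray now.

Call:
servo_tool --translation '[[0.02,0,0],[0.04,0,0],[0.04,0,0],[0.04,0,0],[0.04,0,0],[0.04,0,0],[0.04,0,0],[0.04,0,0],[0.04,0,0],[0.04,0,0]]' --turn '[[0,0,0],[0,0,0],[0,0,0],[0,0,0],[0,0,0],[0,0,0],[0,0,0],[0,0,0],[0,0,0],[0,0,0]]'

```text
clock: 7.25
tool_pos: [0.4949, 0.0842, 0.2083]
eef_rot: [0.723, 0.691, -0.0, -0.001]
contact_force: [-0.2, -1.1, -1.4]
opening: 0.365
finger_force: 30.0
```

Call:
servo_tool --translation '[[0.04,0.002,0],[0.04,0.002,0],[0.04,0.002,0],[0.03,0,0],[0.02,0,0],[0,0,0],[0,0,0],[0,0,0],[0,0,0],[0,0,0]]' --turn '[[0,0,0],[0,0,0],[0,0,0],[0,0,0],[0,0,0],[0,0,-0.095],[0,0,-0.095],[0,0,-0.095],[0,0,0],[0,0,0]]'

```text
clock: 8.5
tool_pos: [0.5097, 0.2508, 0.2085]
eef_rot: [0.618, 0.786, -0.0, -0.0]
contact_force: [0.5, -0.6, -1.1]
opening: 0.367
finger_force: 30.0
```

Run:
```python
from h import *
s=optics.snapshot("wrist"); s2=optics.snapshot("scene")
cv2.imwrite("pics/w3.png",cv2.resize(np.hstack([s["img"],s2["img"]])[...,::-1],(800,300),interpolation=cv2.INTER_AREA))
print(r.get_state()["tool_pos"])
```

```text
[0.50983265 0.25087489 0.20865431]
```

View pics/w3.png

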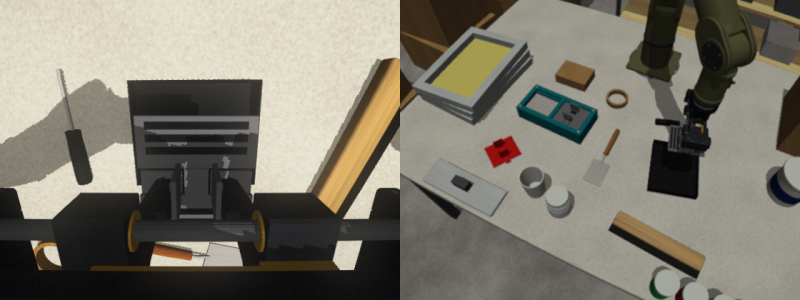

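The cover is square over the tray: tray edges at (128,80)–(262,80), cover centred at (195,150). Lowering it.

Call:
servo_tool --translation '[[0,0,0.02],[0,0,0.035],[0,0,0.035],[0,0,0.035],[0,0,0.025],[0,0,0.015],[0,0,0.01],[0,0,0]]' --turn '[[0,0,0],[0,0,0],[0,0,0],[0,0,0],[0,0,0],[0,0,0],[0,0,0],[0,0,0]]'

```text
clock: 9.6
tool_pos: [0.51, 0.251, 0.0336]
eef_rot: [0.618, 0.786, -0.0, 0.0]
contact_force: [-0.0, -0.4, -1.3]
opening: 0.367
finger_force: 30.0
```

Call:
servo_tool --translation '[[0,0,0.003],[0,0,0.003],[0,0,0.002],[0,0,0],[0,0,0]]' --turn '[[0,0,0],[0,0,0],[0,0,0],[0,0,0],[0,0,0]]'

```text
clock: 10.22
tool_pos: [0.5101, 0.251, 0.0258]
eef_rot: [0.618, 0.786, 0.0, 0.0]
contact_force: [0.3, 0.6, -1.1]
opening: 0.371
finger_force: 30.0
```

Call:
servo_tool --translation '[[0,0,0.001],[0,0,0.001],[0,0,0.001],[0,0,0],[0,0,0]]' --turn '[[0,0,0],[0,0,0],[0,0,0],[0,0,0],[0,0,0]]'

```text
clock: 10.85
tool_pos: [0.51, 0.2509, 0.0232]
eef_rot: [0.618, 0.786, 0.0, 0.0]
contact_force: [-1.2, -0.4, 6.2]
opening: 0.367
finger_force: 30.0
```

Contact with the floor at 6 N, so I release and retreat.

Call:
servo_tool --translation '[[0,0,0],[0,0,0],[0,0,0],[0,0,0],[0,0,0],[0,0,0],[0,0,0],[0,0,0]]' --turn '[[0,0,0],[0,0,0],[0,0,0],[0,0,0],[0,0,0],[0,0,0],[0,0,0],[0,0,0]]' --grip 1

```text
clock: 11.85
tool_pos: [0.51, 0.2509, 0.0227]
eef_rot: [0.618, 0.786, -0.0, 0.0]
contact_force: [0.7, -0.0, -0.8]
opening: 1.001
finger_force: 0.0
```

Call:
servo_tool --translation '[[0,0,-0.01],[0,0,-0.02],[0,0,-0.03],[0,0,-0.04],[0,0,-0.04],[0,0,-0.04],[0,0,0],[0,0,0]]' --turn '[[0,0,0],[0,0,0],[0,0,0],[0,0,0],[0,0,0],[0,0,0],[0,0,0],[0,0,0]]'

```text
clock: 12.85
tool_pos: [0.5097, 0.2504, 0.2026]
eef_rot: [0.618, 0.786, -0.0, 0.0]
contact_force: [-0.1, -0.8, -0.8]
opening: 1.001
finger_force: 0.0
```

Run:
```python
from h import *
s=optics.snapshot("wrist"); s2=optics.snapshot("scene")
cv2.imwrite("pics/w4.png",cv2.resize(np.hstack([s["img"],s2["img"]])[...,::-1],(800,300),interpolation=cv2.INTER_AREA))
W=cloud(s); d=np.linalg.norm(W[...,:2]-[.51,.251],axis=-1)<.05
P=W[d&(W[...,2]<.013)]; print(np.percentile(P[:,2],[5,50,95]))
Q=W[d&(W[...,2]>.025)&(W[...,2]<.06)]; print(len(Q),cv2.minAreaRect(Q[:,:2].astype(np.float32)),Q[:,2].max())
```

```text
[0.00505228 0.00855851 0.00992486]
410 ((0.510876476764679, 0.2506084442138672), (0.05598956719040871, 0.03552918881177902), 13.654074668884277) 0.048821021407222595
```

View pics/w4.png

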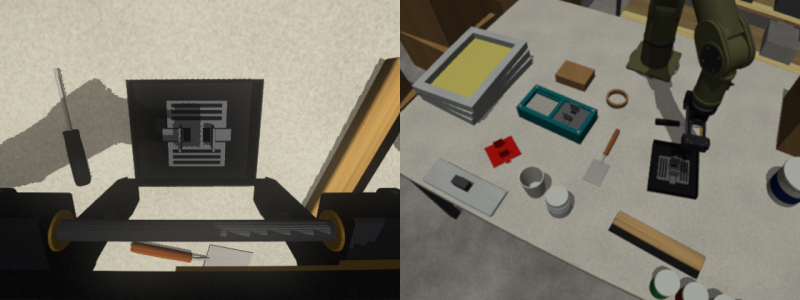

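The cover lies flat and centred in the tray at (197,133). Its tabs have sprung back to about 54 mm, and the plain cover is still in its bay.

```bash
python3 -c "
from plant import r
print(r.finish_job())"
```

```text
the job is handed in; nothing more can be done
None
```

The vented cover was unclipped, lifted off and set down flat, tabs up and sprung back, in the parts tray; the plain cover stayed clipped in place, and I handed the job in at about 13 s (no verdict was returned).

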